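Sort the flameless candles by weight

TASK

Get the flameless candles ready for dinner: slide the candle chest's lid back until it meets its stop, lift every candle straight out of its well and feel its weight in the hand; the heavy ones have their cells in and go on the brass tray, the light ones have none and go in the plywood crate to be fitted with new ones. Stand them all upright inside the tray or crate, set down and not dropped, and when the chest is empty slide its lid fully shut again. Leave the glasses, mills and cup as they are.

Things in the scene. Friction and masses are not known exactly. Their poses are not given: they have to be found in the camera images.
- chest: pale wooden candle chest, fixed, 497 mm long (its x), 270 mm wide (its y), 101 mm high to the rim, under a sliding lid. Front part: six wells; rear part: a closed locker over which the lid slides. Origin on the table, under the middle of the six wells; x points away from the robot, along the lid's travel. Outer faces at x = -122 and +375 mm, walls 12 mm thick
- wells (a point): middle of the chest's dark blue moulded insert, on its top face 48 mm above the table, axes as the chest's. Six square wells 65 mm wide and 38 mm deep (floors 10 mm above the table), in two rows of three, at x = -48 and +48 mm, y = -82, 0 and +82 mm from here
- lid (a joint): travel of the chest's darker wooden sliding lid in m: 0 = fully shut, 0.245 = fully open, against the stop at the rear. It grows along the chest's x, away from the robot. The lid stays where it is left; sliding it takes about 3 N plus 6 N per m/s
- lid_pull (a point): centre of the lid's brass pull: an upright bar 12 mm thick (along the travel), 100 mm long (along the chest's y), 24 mm tall on the lid; this point is 126 mm above the table, the lid's top face 114 mm, the pull's top 138 mm. Shut, it is at x = -95 mm in the chest's frame. Fully open, the lid's front edge is at x = +123 mm, clear of the wells
- tray: brass centrepiece tray with a mirror floor and a low rail all round, loose, 0.9 kg, 280 mm long (its x) by 140 mm (its y), floor 5 mm thick, rail 40 mm high above the table and 5 mm thick; origin under its centre. Room for three candles in a row along its x, 80 mm apart
- crate: open plywood box, loose, 0.7 kg, 290 mm long (its x) by 140 mm (its y), walls 45 mm high and 7 mm thick, floor 7 mm thick; origin under its centre. Room for three candles in a row along its x, 80 mm apart. Tray and crate change places from start to start
- candle_1: ivory flameless pillar candle, upright cylinder 60 mm across, 80 mm tall (a flame tip, for show, ends 10 mm above the rim); origin at the centre of its underside. At first in a well, 42 mm of it above the insert. Without cells 117 to 143 g, with cells 297 to 363 g; all look alike, the number says nothing. Four to six are present, at most three of either kind
- candle_2: another candle just like candle_1; may be absent
- candle_3: another candle just like candle_1; may be absent
- candle_4: another candle just like candle_1; may be absent
- candle_5: another candle just like candle_1; may be absent
- candle_6: another candle just like candle_1; may be absent
- tumbler_1: clear stemless water glass, 72 mm across, 92 mm tall, near the robot; bystander; origin under its centre
- tumbler_2: another such water glass, left of the chest; bystander
- votive: small amber glass tea-light holder, 72 mm across, 50 mm tall, beyond the tray and crate; bystander
- pepper_mill: dark turned wooden pepper mill, 48 mm across, 100 mm tall, beyond the tray and crate; bystander
- salt_mill: pale turned wooden salt mill of the same size, beside the pepper mill; bystander
- cup: white mug, 80 mm across, 70 mm tall, near the robot on the right; bystander

How it is judged:
By the outcome, as a careful person would: the job done as asked, in the order asked, and still so for the second after the job is handed in, with the robot touching nothing.
Of candle_1, candle_2, candle_3, candle_4, candle_5, candle_6 only 4 to 6 are there at a start; the rules pass over those that are not, and their reading is None.
At some moment in a run one of candle_1, candle_2, candle_3, candle_4, candle_5, candle_6, tray, crate may be knocked a few centimetres aside while the robot is not near it.
It also fails if it takes over 210 s, if anything falls off the work surface, if the arm or the gripper's body presses on something with over 40 N, if the wrist force passes 120 N, or if a joint passes its speed limit or range.

ROBOT

A 7-joint arm with a two-finger parallel gripper is mounted at the origin on the work surface. World frame = base frame: x ahead of the robot, y to its left, z up, the work surface at z = 0. Lengths are in mm, angles in rad, forces in N, time in s.
With the tool pointing down it reaches from about 400 to 925 mm from the base axis. Payload 4.1 kg.
Tool frame: the origin (TCP) lies midway between the tips of the shut fingers; the grasp point (between the pads) lies 19 mm behind it; z points along the fingers, y is the line along which they close (so a half turn about z gives the same grasp; the last joint's range is limited). The gripper opens to 85 mm and grips with 20 to 120 N. Pads are 22 mm wide; open, the fingers measure 114 mm over their backs; the gripper's body (76 mm by 85 mm) begins 54 mm behind the grasp point. The pads swing forward as they close: fully open they stand 13 mm farther back than shut.
Start: joints at [-1.383, 0.398, 0.045, 1.537, -0.019, 1.207, -0.051], TCP at [183.853, 623.492, 231.347] pointing down, gripper open.
Joint ranges: [-2.82, 2.82], [-0.49, 2.23], [-1.37, 1.46], [0, 2.46], [-1.36, 4.5], [0.23, 2], [-2.94, 2.94]. Speed limits (rad/s): [2.57, 2.57, 3.14, 3.14, 3.14, 3.14, 3.14].

INTERFACE

Orientations are given as a rotation vector (axis times angle).
In Python, from workcell import state, imaging, job gives the robot as it stands. The module is installed in compiled form; this text tells all that it offers.
- The arm moves only by the tool arm_command, never from a script. Its argument "moves" is a list of rows, each a list of 4 numbers: the shift along the tool's x, y, z in cm, then the turn about the tool's z in rad. A call has 1 to 20 rows; each row is the pose to reach, as a shift and turn from the pose commanded when the call began, along the tool's axes at that moment; what a row does not reach only later rows make up. A row lasts 1/8 s, in which the tool goes at most 62.5 mm and 10.7 degrees, less where a joint would pass 70% of its speed; a pose out of reach is approached as far as the arm can. A call with a gripper value outside its range is refused whole. "claw" is the finger opening in cm, from 0 to 8.54, set as the call begins (left out, the last holds). The fingers move at their own pace and stop on an object; "newtons" is the grip in N (left out, the last holds). Time passes only in rows, so rows that repeat a pose let the fingers close. It gives the time, the measured TCP pose, the force, the opening and the grip force at its end, in the units of the state.
- state(): the state, without advancing time (a new reading comes with each control period).
- imaging.camera(name): name is "scene" or "top" or "wrist"; returns a dict with "color" (400x640x3 uint8, blue, green, red), "range_z" (400x640 float32, mm along the optical axis (not along the pixel's ray), 0 where there is no reading), "vfov" (degrees; the focal length in pixels is half the picture's height over the tangent of half this angle, whatever the lens; pixels are square), "cx", "cy" (the principal point, pixels), "rvec" (rotation vector, rad) and "tvec" (3), from world to camera coordinates, as OpenCV has them. Camera axes: x right, y down, z forward; pixel columns grow to the right and rows downward; lengths in mm; the calibration is good to about 2 mm. A picture is of the moment at which its call begins.
- job.job_done(): hands the job in; it is judged then, once.
The state is a dict: "time_s": time; "q": joint angles; "qd": joint speeds; "joint_efforts": joint torques, N m; "position": TCP position; "tcp_rot": TCP orientation; "wrist_force": force on the tool from outside, world axes, zero at the start; "ft_torque": the same for the moment, N m; "finger_gap": finger opening in mm; "gripper_force": force on a finger pad.
Only numpy, scipy, OpenCV 4.12 (cv2) and the standard library are available. Lean on these libraries where they do the work, as an engineer would, in place of code of your own. Each camera call takes 0.05 s, during which the arm holds its last target. There are 200 camera calls.

## Working session

There is one attempt and no reset: what is moved stays moved. The work goes in short steps, Python scripts to look and compute and a tool call to move; the robot and the scene stay as the last step left them, time stands still between calls to the robot, and variables do not carry over. Pictures are saved under pics/ and viewed, at most 14 in all, crops included, and the job is handed in when it is done.

Besides the shell and the picture viewer there is one more tool, called after "Call:" as name(argument=value, ...), one argument or row to a line, values as JSON. arm_command: Moves the arm, as the interface text tells. Its arguments: {"type":"object","properties":{"moves":{"type":"array","items":{"type":"array","items":{"type":"number"}}},"claw":{"type":"number"},"newtons":{"type":"number"}},"required":["moves"]}

```bash
mkdir -p pics; cat > h.py <<'E'
import numpy as np, cv2
from workcell import state, imaging, job
def cam(n):
    c=imaging.camera(n); c['R']=cv2.Rodrigues(np.array(c['rvec'],float))[0]; c['t']=np.array(c['tvec'],float).ravel()
    c['f']=200/np.tan(np.radians(c['vfov'])/2); return c
def cloud(c):
    v,u=np.mgrid[0:400,0:640]; z=c['range_z'].astype(float)
    p=np.stack([(u-c['cx'])*z/c['f'],(v-c['cy'])*z/c['f'],z],-1)
    w=(p-c['t'])@c['R']; w[z<=0]=np.nan; return w
def atz(c,u,v,h):
    d=c['R'].T@np.array([(u-c['cx'])/c['f'],(v-c['cy'])/c['f'],1]); o=-c['R'].T@c['t']; return o+d*(h-o[2])/d[2]
def totool(w, yaw=None):
    s=state(); R=cv2.Rodrigues(np.array(s['tcp_rot'],float))[0]; return R.T@(np.array(w)-np.array(s['position']))/10
E
python3 - <<'E'
from h import *
s=state(); print({k:np.round(v,3) for k,v in s.items()})
print(cv2.Rodrigues(np.array(s['tcp_rot'],float))[0].round(3))
for n in('top','scene'):
    c=cam(n); cv2.imwrite(f'pics/{n}0.png',c['color']); np.save(n+'.npy',cloud(c)); print(n,c['f'],c['cx'],c['cy'],-c['R'].T@c['t'])
E
```

```text
{'time_s': np.float64(0.0), 'q': array([-1.383,  0.399,  0.045,  1.538, -0.019,  1.207, -0.051]), 'qd': array([ 0.001, -0.001,  0.002,  0.001, -0.001, -0.001, -0.001]), 'joint_efforts': array([ 0.0000e+00, -4.7513e+01,  1.3650e+00, -2.5421e+01,  1.2000e-02,
        1.0000e-02,  0.0000e+00]), 'position': array([183.693, 622.842, 230.257]), 'tcp_rot': array([-4.490e-01, -3.109e+00,  3.000e-03]), 'wrist_force': array([0.537, 0.203, 0.571]), 'ft_torque': array([ 0.005, -0.008, -0.019]), 'gripper_force': np.float64(0.0), 'finger_gap': np.float64(85.116)}
[[-0.959  0.283 -0.   ]
 [ 0.283  0.959 -0.002]
 [-0.    -0.002 -1.   ]]
top 361.6769490497995 318.3782268228935 199.70194439515015 [ 396.6543762   118.31926704 1104.4431771 ]
scene 451.7470430571718 323.72169265083744 202.58802057227683 [ 966.2734748  -633.85287545  851.37345659]
```

View pics/top0.png

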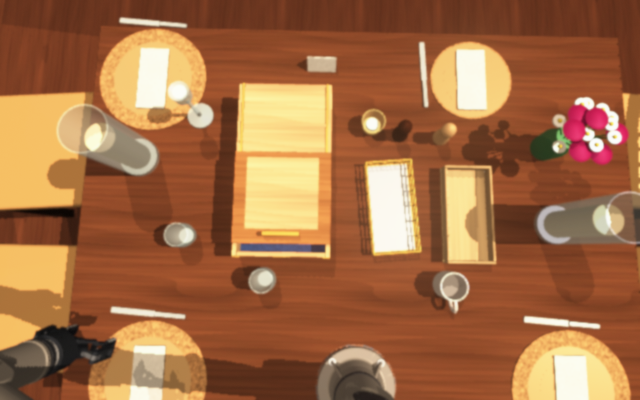

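View pics/scene0.png

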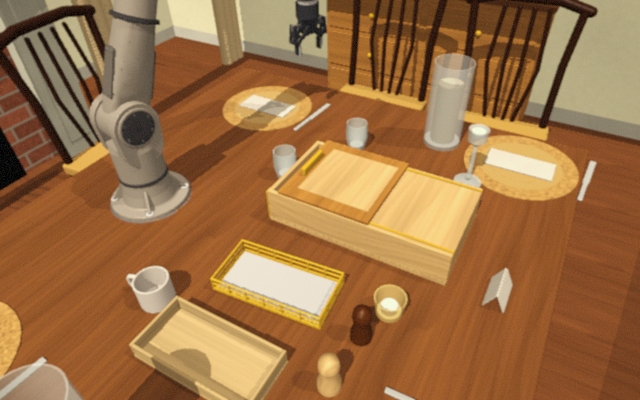

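The top view shows the chest at about (283,170), with its lid slightly open and the pull at (280,233). The tray is at (392,207), the crate at (469,214), and the tumblers at (179,235) and (262,280). The cup is at (452,288), and the votive and mills are at (373,122), (403,130) and (446,132). Next I measure poses from depth.

```bash
python3 - <<'E'
from h import *
w=np.load('top.npy')
def rect(name,u0,u1,v0,v1,z0,z1):
    p=w[v0:v1,u0:u1].reshape(-1,3); p=p[(p[:,2]>z0)&(p[:,2]<z1)]
    r=cv2.minAreaRect(p[:,:2].astype(np.float32)); print(name,len(p),np.round(r[0],1),np.round(r[1],1),round(r[2],2),'zmed',np.nanmedian(p[:,2]).round(1))
    return p
rect('chest',225,340,75,265,85,130)
rect('lidtop',225,340,140,250,109,118)
rect('pull',225,340,200,250,125,145)
rect('tray',355,428,150,262,28,50)
rect('crate',435,503,155,270,32,55)
rect('tum1',240,285,262,298,60,110)
rect('tum2',160,200,215,252,60,110)
rect('cup',430,475,265,315,50,85)
rect('vot',355,388,105,140,30,60);rect('pep',390,413,115,145,70,110);rect('salt',430,460,115,150,70,110)
for u in(250,280,310): print(u,w[225:262:2,u,:].round(0)[:,[0,2]].tolist())
E
```

```text
chest 15601 [618.1 220.1] [500.4 270.3] 0.37 zmed 111.9
lidtop 8571 [534.  219.7] [257.3 269.9] 0.48 zmed 114.1
pull 175 [431.8 218.2] [10.8 96.1] 1.18 zmed 137.0
tray 492 [ 524.2 -102.8] [280.3 140.9] 5.19 zmed 39.5
crate 1010 [ 506.2 -328.4] [290.6 142.2] 0.64 zmed 43.7
tum1 173 [304.  270.4] [66.4 66.3] 2.2 zmed 84.9
tum2 264 [424.2 511.7] [66.7 66.7] 45.3 zmed 80.0
cup 300 [ 287.8 -273.2] [101.4  78.4] 36.59 zmed 64.5
vot 185 [781.6 -43.6] [70.2 71. ] 29.75 zmed 46.1
pep 171 [ 753.1 -130. ] [39.  39.2] 77.92 zmed 91.8
salt 177 [ 746.2 -258.5] [39.1 37.5] 30.92 zmed 91.4
250 [[452.0, 117.0], [447.0, 117.0], [441.0, 116.0], [436.0, 112.0], [431.0, 112.0], [425.0, 112.0], [420.0, 116.0], [414.0, 115.0], [409.0, 114.0], [404.0, 46.0], [398.0, 48.0], [393.0, 47.0], [387.0, 46.0], [382.0, 97.0], [376.0, 98.0], [371.0, 97.0], [363.0, 3.0], [357.0, -0.0], [351.0, -1.0]]
280 [[454.0, 115.0], [449.0, 114.0], [443.0, 115.0], [437.0, 140.0], [432.0, 141.0], [426.0, 136.0], [422.0, 112.0], [416.0, 115.0], [411.0, 111.0], [405.0, 111.0], [400.0, 47.0], [395.0, 50.0], [389.0, 50.0], [383.0, 49.0], [378.0, 96.0], [373.0, 102.0], [365.0, 1.0], [359.0, 2.0], [353.0, -0.0]]
310 [[456.0, 112.0], [451.0, 115.0], [445.0, 112.0], [440.0, 114.0], [434.0, 114.0], [429.0, 110.0], [424.0, 114.0], [418.0, 115.0], [413.0, 114.0], [407.0, 111.0], [402.0, 46.0], [396.0, 50.0], [391.0, 50.0], [385.0, 50.0], [380.0, 103.0], [375.0, 101.0], [367.0, 0.0], [361.0, -3.0], [355.0, 2.0]]
```

Call:
arm_command(
  moves=[
    [-35.2,-31.8,3,1.28],
    [-35.2,-31.8,3,1.28],
    [-35.2,-31.8,3,1.28],
    [-35.2,-31.8,3,1.28],
    [-35.2,-31.8,3,1.28],
    [-35.2,-31.8,3,1.28],
    [-35.2,-31.8,3,1.28],
    [-35.2,-31.8,3,1.28],
    [-35.2,-31.8,3,1.28],
    [-35.2,-31.8,3,1.28],
    [-35.2,-31.8,3,1.28],
    [-35.2,-31.8,3,1.28],
    [-35.2,-31.8,3,1.28],
  ],
  claw=4.5,
  newtons=30,
)

```text
time_s: 1.72
position: [431.3, 219.5, 201.3]
tcp_rot: [-2.215, -2.227, -0.0]
wrist_force: [0.4, 0.3, 0.6]
finger_gap: 45.1
gripper_force: 0.0
```

Call:
arm_command(
  moves=[
    [-0.1,0,4,0],
    [-0.1,0,7,0],
    [-0.1,0,8.2,0],
    [-0.1,0,8.2,0],
  ],
)

```text
time_s: 2.22
position: [431.4, 217.9, 119.1]
tcp_rot: [2.217, 2.226, -0.001]
wrist_force: [-0.1, -0.4, -0.0]
finger_gap: 44.7
gripper_force: 0.0
```

Call:
arm_command(
  moves=[
    [0,0,0,0],
    [0,0,0,0],
    [0,0,0,0],
    [0,0,0,0],
    [0,0,0,0],
    [0,0,0,0],
  ],
  claw=0.5,
)

```text
time_s: 2.98
position: [432.0, 218.5, 120.5]
tcp_rot: [-2.216, -2.226, -0.003]
wrist_force: [-2.3, -0.3, 6.6]
finger_gap: 11.7
gripper_force: 33.0
```

Call:
arm_command(
  moves=[
    [0,1,-0.1,0],
    [0,3.5,-0.1,0],
    [0,6.5,-0.1,0],
    [0,9.5,-0.1,0],
    [0,12.5,-0.1,0],
    [0,15.5,-0.1,0],
    [0,18,-0.1,0],
    [0,19.5,-0.1,0],
    [0,20.2,-0.1,0],
    [0,20.6,-0.1,0],
    [0,20.9,-0.1,0],
    [0,21.0,-0.1,0],
    [0,21.1,-0.1,0],
    [0,21.2,-0.1,0],
    [0,21.2,-0.1,0],
  ],
)

```text
time_s: 4.85
position: [640.2, 219.9, 120.6]
tcp_rot: [-2.212, -2.223, 0.006]
wrist_force: [-9.7, 3.5, 9.2]
finger_gap: 11.6
gripper_force: 33.4
```

Call:
arm_command(
  moves=[
    [0,0.2,-0.1,0],
    [0,0.4,-0.1,0],
    [0,0.4,-0.1,0],
    [0,0.4,-0.1,0],
  ],
)

```text
time_s: 5.35
position: [640.2, 219.9, 120.5]
tcp_rot: [-2.207, -2.219, 0.017]
wrist_force: [-16.9, 2.1, 11.7]
finger_gap: 11.2
gripper_force: 34.4
```

Call:
arm_command(
  moves=[
    [0,-0.4,0,0],
    [0,-0.4,0,0],
  ],
)

```text
time_s: 5.6
position: [640.2, 219.9, 120.6]
tcp_rot: [-2.212, -2.224, 0.006]
wrist_force: [-7.9, 3.5, 4.7]
finger_gap: 11.1
gripper_force: 32.7
```

Call:
arm_command(
  moves=[
    [0,-0.4,0,0],
    [0,-0.4,0,0],
    [0,-0.4,0,0],
    [0,-0.4,-3,0],
    [0,-0.4,-8,0],
    [0,-6,-13,0],
    [0,-11,-18,0],
    [0,-17,-18,0],
    [0,-23,-18,0],
    [0,-25,-18,0],
    [0,-25,-18,0],
    [0,-25,-18,0],
  ],
  claw=5.0,
)

```text
time_s: 7.1
position: [394.6, 217.5, 301.6]
tcp_rot: [2.218, 2.224, 0.002]
wrist_force: [0.7, -0.3, -0.1]
finger_gap: 50.2
gripper_force: 0.0
```

```bash
cat > look.py <<'E'
from h import *
import sys
def rect(w,name,u0,u1,v0,v1,z0,z1):
    p=w[v0:v1,u0:u1].reshape(-1,3); p=p[(p[:,2]>z0)&(p[:,2]<z1)]
    r=cv2.minAreaRect(p[:,:2].astype(np.float32)); print(name,len(p),np.round(r[0],1),np.round(r[1],1),round(r[2],2))
c=cam('top'); w=cloud(c)
rect(w,'tray',350,432,145,265,28,50); rect(w,'crate',432,505,155,270,32,55)
cv2.imwrite('pics/'+sys.argv[1]+'.png',cv2.resize(c['color'][60:320,160:520],None,fx=2,fy=2))
s=state(); print(np.round(s['position'],1),np.round(s['wrist_force'],2))
E
python3 look.py a1
python3 - <<'E'
from h import *
c=cam('wrist'); cv2.imwrite('pics/w1.png',c['color']); w=cloud(c)
p=w.reshape(-1,3); ok=(p[:,2]>82)&(p[:,2]<96)&(p[:,0]<600)&(p[:,0]>375)&(p[:,1]>95)&(p[:,1]<345)
m=ok.reshape(400,640).astype(np.uint8); n,l,st,ce=cv2.connectedComponentsWithStats(m)
for i in range(1,n):
    if st[i,4]>200:
        q=w[l==i]; (x,y),r=cv2.minEnclosingCircle(q[:,:2].astype(np.float32)); print(st[i,4],round(x,1),round(y,1),round(r,1),q.mean(0).round(1))
E
```

```text
tray 492 [ 524.2 -102.7] [280.3 140.5] 5.22
crate 996 [ 505.9 -328.5] [290.2 142.7] 0.6
[394.8 217.4 301.5] [ 0.1  -0.99  0.15]
509 488.3 343.7 110.9 [492.  343.8  89.2]
1445 535.7 303.3 30.4 [536.9 304.1  87.6]
1187 536.7 221.5 30.4 [537.4 221.6  87.6]
1131 440.4 220.5 30.0 [441.  220.5  87.7]
950 440.7 138.6 30.2 [440.7 139.1  87.5]
1013 536.9 139.4 30.4 [537.8 139.3  87.5]
378 418.5 101.5 39.5 [417.8  97.4  89.1]
471 551.4 98.5 48.6 [551.8  98.2  89.1]
```

View pics/a1.png

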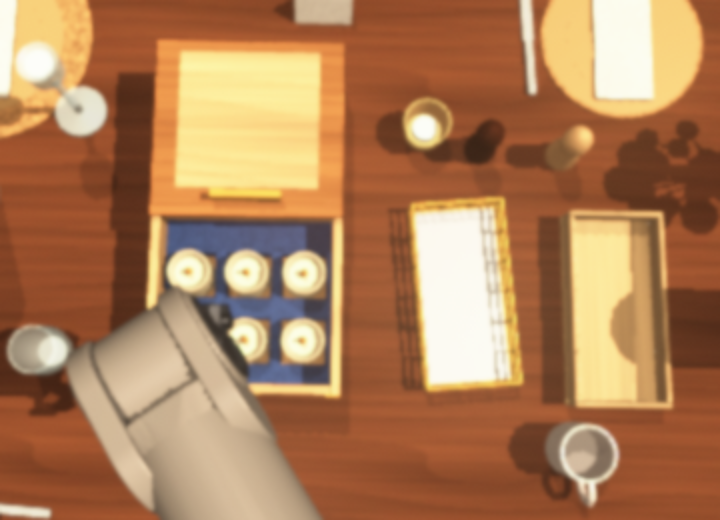

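View pics/w1.png

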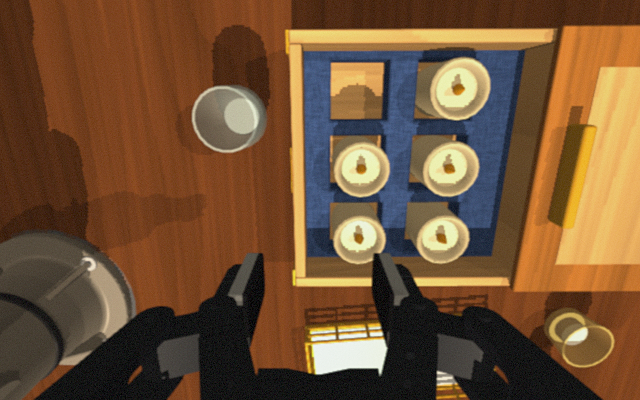

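The lid is fully open. The wrist view shows five candles; the front-left well at (357,90) is empty. I'll start with the front-right candle.

Call:
arm_command(
  moves=[
    [-5,3,4,0],
    [-7.8,4.7,10,0],
    [-7.8,4.7,15,0],
    [-7.8,4.7,17,0],
    [-7.8,4.7,17,0],
    [-7.8,4.7,17,0],
  ],
  claw=7.5,
  newtons=40,
)

```text
time_s: 7.95
position: [442.3, 140.1, 132.2]
tcp_rot: [2.217, 2.225, 0.003]
wrist_force: [0.1, 0.1, 0.2]
finger_gap: 75.0
gripper_force: 0.0
```

Call:
arm_command(
  moves=[
    [0,0,3,0],
    [0,0,6,0],
    [0,0,8,0],
    [0,0,8,0],
  ],
)

```text
time_s: 8.45
position: [441.1, 140.2, 51.5]
tcp_rot: [-2.217, -2.226, 0.0]
wrist_force: [-0.2, -0.5, 0.9]
finger_gap: 74.9
gripper_force: 0.0
```

Call:
arm_command(
  moves=[
    [0,0,0,0],
    [0,0,0,0],
    [0,0,0,0],
    [0,0,0,0],
    [0,0,0,0],
  ],
  claw=5.0,
)

```text
time_s: 9.07
position: [442.6, 140.6, 53.0]
tcp_rot: [2.216, 2.225, 0.006]
wrist_force: [-0.0, -0.6, 7.5]
finger_gap: 59.0
gripper_force: 43.5
```

Call:
arm_command(
  moves=[
    [0,0,-1,0],
    [0,0,-3,0],
    [0,0,-6,0],
    [0,0,-10,0],
    [0,0,-13,0],
    [0,0,-13,0],
    [0,0,-13,0],
    [0,0,-13,0],
  ],
)

```text
time_s: 10.07
position: [439.6, 139.5, 179.8]
tcp_rot: [-2.216, -2.225, 0.005]
wrist_force: [0.1, -0.8, -2.8]
finger_gap: 58.9
gripper_force: 45.7
```

```bash
cat > weigh.py <<'E'
from h import *
f=[]
for i in range(4): f.append(state()['wrist_force'][2]); cam('wrist')
print(np.round(f,2),np.mean(f)); print(np.round(state()['position'],1),state()['time_s'])
E
python3 weigh.py
```

```text
[-2.79 -2.79 -3.4  -3.2 ] -3.04376339743899
[440.5 139.7 180.6] 10.275
```

Heavy, about 0.32 kg. It goes in the far slot of the tray.

Call:
arm_command(
  moves=[
    [-4,2.8,0,0.18],
    [-8,5.6,0,0.36],
    [-12,8.4,0,0.54],
    [-16,11.2,0,0.72],
    [-20,14,0,0.9],
    [-23.5,16.4,0,1.08],
    [-23.5,16.4,0,1.26],
    [-23.5,16.4,0,1.44],
    [-23.5,16.4,0,1.48],
    [-23.5,16.4,4,1.48],
    [-23.5,16.4,6,1.48],
    [-23.5,16.4,6,1.48],
    [-23.5,16.4,6,1.48],
  ],
)

```text
time_s: 11.9
position: [606.7, -94.8, 122.4]
tcp_rot: [3.138, 0.149, 0.003]
wrist_force: [1.1, -0.4, -2.7]
finger_gap: 59.2
gripper_force: 45.8
```

```bash
python3 look.py a2; python3 -c "
from h import *
print(cv2.Rodrigues(np.array(state()['tcp_rot'],float))[0].round(3))"
```

```text
tray 146 [519.5 -89.4] [303.9 106.8] 20.99
crate 981 [ 506.3 -327.9] [290.6 142.1] 0.59
[606.9 -94.8 122.7] [-0.12 -0.18 -2.3 ]
[[ 0.995  0.095  0.002]
 [ 0.095 -0.995 -0.   ]
 [ 0.002  0.001 -1.   ]]
```

Call:
arm_command(
  moves=[
    [-0.2,0,2.5,0],
    [-0.2,0,5,0],
    [-0.2,0,6.5,0],
    [-0.2,0,7,0],
    [-0.2,0,7.2,0],
    [-0.2,0,7.4,0],
    [-0.2,0,7.4,0],
  ],
)

```text
time_s: 12.82
position: [604.5, -94.8, 48.0]
tcp_rot: [3.138, 0.149, 0.003]
wrist_force: [-0.5, -0.2, -1.8]
finger_gap: 59.0
gripper_force: 45.8
```

Call:
arm_command(
  moves=[
    [0,0,0.1,0],
    [0,0,0.2,0],
    [0,0,0.2,0],
  ],
)

```text
time_s: 13.2
position: [604.6, -94.9, 48.0]
tcp_rot: [-3.137, -0.149, -0.003]
wrist_force: [-4.2, 2.4, 11.5]
finger_gap: 59.2
gripper_force: 47.3
```

Call:
arm_command(
  moves=[
    [0,0,-0.1,0],
    [0,0,-0.1,0],
    [0,0,-0.1,0],
    [0,0,-4,0],
    [0,0,-9,0],
    [0,0,-14,0],
    [0,-3,-18,0],
    [-2,-6,-18,-0.18],
    [-4,-11,-18,-0.36],
    [-6,-16,-18,-0.54],
    [-8,-21,-18,-0.72],
    [-10,-26,-18,-0.9],
    [-12,-30,-18,-1.08],
    [-13.2,-32.9,-18,-1.26],
    [-13.2,-32.9,-18,-1.44],
    [-13.2,-32.9,-18,-1.48],
    [-13.2,-32.9,-18,-1.48],
    [-13.2,-32.9,-18,-1.48],
  ],
  claw=7.5,
)

```text
time_s: 15.45
position: [441.3, 220.2, 225.2]
tcp_rot: [-2.218, -2.225, 0.0]
wrist_force: [0.6, -0.2, -0.4]
finger_gap: 75.1
gripper_force: 0.0
```

```bash
cat > find.py <<'E'
from h import *
import sys
from look import *
c=cam('wrist'); cv2.imwrite('pics/w_'+sys.argv[1]+'.png',c['color']); w=cloud(c)
p=w.reshape(-1,3); ok=(p[:,2]>82)&(p[:,2]<95)&(p[:,0]<590)&(p[:,0]>385)&(p[:,1]>106)&(p[:,1]<335)
m=ok.reshape(400,640).astype(np.uint8); n,l,st,ce=cv2.connectedComponentsWithStats(m)
for i in range(1,n):
    if st[i,4]>300:
        q=w[l==i]; (x,y),r=cv2.minEnclosingCircle(q[:,:2].astype(np.float32)); print(st[i,4],round(x,1),round(y,1),round(r,1))
w=np.asarray(cloud(cam('top'))); p=w.reshape(-1,3); p=p[(p[:,2]>70)&(p[:,2]<100)&(p[:,1]<30)&(p[:,1]>-430)&(p[:,0]>370)&(p[:,0]<680)]
print('placed pts',len(p),p.mean(0).round(1) if len(p) else '')
E
python3 find.py a3
```

```text
tray 527 [ 524.4 -102.8] [281.  140.9] 5.07
crate 995 [ 506.1 -328.3] [290.3 142.3] 0.46
[441.3 220.2 225.2] [0.37 0.12 0.13]
2336 536.1 303.1 30.1
1812 536.4 221.1 30.2
1744 440.7 220.6 30.0
966 536.8 140.0 30.3
placed pts 351 [604.9 -96.4  78.4]
```

Call:
arm_command(
  moves=[
    [0,0,5,0],
    [0,0,10,0],
    [0,0,14,0],
    [0,0,16.5,0],
    [0,0,17.4,0],
    [0,0,17.4,0],
  ],
)

```text
time_s: 16.35
position: [441.4, 220.4, 51.4]
tcp_rot: [2.217, 2.226, -0.0]
wrist_force: [-0.4, 1.1, -0.4]
finger_gap: 75.2
gripper_force: 0.0
```

Call:
arm_command(
  moves=[
    [0,0,0,0],
    [0,0,0,0],
    [0,0,0,0],
    [0,0,0,0],
    [0,0,0,0],
  ],
  claw=5.0,
)

```text
time_s: 16.98
position: [442.3, 221.1, 52.6]
tcp_rot: [2.217, 2.226, 0.004]
wrist_force: [-1.6, -0.6, 7.7]
finger_gap: 58.8
gripper_force: 43.3
```

Call:
arm_command(
  moves=[
    [0,0,-1,0],
    [0,0,-3,0],
    [0,0,-6,0],
    [0,0,-10,0],
    [0,0,-13,0],
    [0,0,-13,0],
    [0,0,-13,0],
    [0,0,-13,0],
  ],
)

```text
time_s: 17.98
position: [440.3, 220.0, 180.1]
tcp_rot: [-2.217, -2.226, 0.004]
wrist_force: [-1.2, 0.2, -0.8]
finger_gap: 59.3
gripper_force: 43.4
```

```bash
python3 weigh.py
```

```text
[-0.77 -1.27 -1.33 -0.84] -1.05291331771473
[440.9 220.2 180.6] 18.175
```

Light. This one goes in the crate.

Call:
arm_command(
  moves=[
    [-4,1,0,0.1],
    [-9,2.4,0,0.27],
    [-14.5,3.8,0,0.45],
    [-20,5.3,0,0.63],
    [-25.5,6.7,0,0.81],
    [-31,8.2,0,0.99],
    [-36.5,9.7,0,1.17],
    [-42,11.1,0,1.35],
    [-47.5,12.6,0,1.53],
    [-52,13.8,0,1.56],
    [-54.8,14.5,0,1.56],
    [-54.8,14.5,1,1.56],
    [-54.8,14.5,5,1.56],
    [-54.8,14.5,6,1.56],
    [-54.8,14.5,6,1.56],
    [-54.8,14.5,6,1.56],
  ],
)

```text
time_s: 20.18
position: [589.3, -327.2, 122.7]
tcp_rot: [3.14, 0.024, 0.003]
wrist_force: [0.1, 0.0, -0.2]
finger_gap: 58.8
gripper_force: 43.6
```

Call:
arm_command(
  moves=[
    [-0.3,0,2.5,0],
    [-0.3,0,5,0],
    [-0.3,0,6.5,0],
    [-0.3,0,7,0],
    [-0.3,0,7.2,0],
    [-0.3,0,7.3,0],
    [-0.3,0,7.4,0],
    [-0.3,0,7.4,0],
  ],
)

```text
time_s: 21.18
position: [586.1, -327.5, 49.7]
tcp_rot: [-3.141, -0.023, -0.003]
wrist_force: [-2.0, 2.7, 7.6]
finger_gap: 59.2
gripper_force: 44.6
```

Call:
arm_command(
  moves=[
    [0,0,-0.1,0],
    [0,0,-0.1,0],
    [0,0,-0.1,0],
    [0,0,-4,0],
    [0,0,-9,0],
    [0,0,-14,0],
    [0,-3,-17.5,0],
    [0,-8,-17.5,-0.18],
    [-1,-14,-17.5,-0.36],
    [-1,-20,-17.5,-0.54],
    [-1.5,-26,-17.5,-0.72],
    [-2,-32,-17.5,-0.9],
    [-3,-38,-17.5,-1.08],
    [-4,-44,-17.5,-1.26],
    [-4,-50,-17.5,-1.44],
    [-4,-55,-17.5,-1.56],
    [-4,-55,-17.5,-1.56],
    [-4,-55,-17.5,-1.56],
    [-4,-55,-17.5,-1.56],
  ],
  claw=7.5,
)

```text
time_s: 23.55
position: [537.7, 220.2, 222.4]
tcp_rot: [2.22, 2.222, -0.0]
wrist_force: [0.1, -0.3, 0.4]
finger_gap: 75.1
gripper_force: 0.0
```

```bash
python3 find.py a4
```

```text
tray 522 [ 524.3 -102.8] [280.8 141.2] 4.95
crate 1064 [ 506.3 -327.9] [290.5 142.8] 0.91
[537.7 220.4 222.4] [ 0.25 -0.14  0.2 ]
2249 536.1 303.2 30.0
1779 536.7 221.2 30.1
1493 537.6 139.3 30.5
placed pts 725 [ 595.8 -217.7   79.5]
```

Everything is in place. Descend to 51.5 on the middle rear candle.

Call:
arm_command(
  moves=[
    [0,0,5,0],
    [0,0,10,0],
    [0,0,14,0],
    [0,0,16.2,0],
    [0,0,17.1,0],
    [0,0,17.1,0],
  ],
)

```text
time_s: 24.45
position: [537.5, 222.1, 51.4]
tcp_rot: [2.218, 2.225, -0.0]
wrist_force: [-0.2, 0.3, 1.3]
finger_gap: 75.3
gripper_force: 0.0
```

Call:
arm_command(
  moves=[
    [0,0,0,0],
    [0,0,0,0],
    [0,0,0,0],
    [0,0,0,0],
    [0,0,0,0],
  ],
  claw=5.0,
)

```text
time_s: 25.08
position: [538.5, 222.7, 52.7]
tcp_rot: [2.217, 2.225, 0.004]
wrist_force: [0.0, -1.0, 6.8]
finger_gap: 59.4
gripper_force: 43.4
```

Call:
arm_command(
  moves=[
    [0,0,-1,0],
    [0,0,-3,0],
    [0,0,-6,0],
    [0,0,-10,0],
    [0,0,-13,0],
    [0,0,-13,0],
    [0,0,-13,0],
    [0,0,-13,0],
  ],
)

```text
time_s: 26.08
position: [536.2, 222.1, 180.0]
tcp_rot: [-2.216, -2.226, 0.004]
wrist_force: [0.5, 0.1, -1.1]
finger_gap: 59.2
gripper_force: 43.4
```

```bash
python3 weigh.py
```

```text
[-1.14 -1.23 -1.07  0.22] -0.8053767279632353
[536.9 222.2 180.6] 26.275
```

Light. Crate, middle slot.

Call:
arm_command(
  moves=[
    [-4,-0.2,0,0.1],
    [-9,-0.5,0,0.27],
    [-14.5,-0.9,0,0.45],
    [-20,-1.2,0,0.63],
    [-25.5,-1.5,0,0.81],
    [-31,-1.9,0,0.99],
    [-36.5,-2.2,0,1.17],
    [-42,-2.5,0,1.35],
    [-47.5,-2.8,0,1.53],
    [-52,-3.1,0,1.56],
    [-55,-3.2,0,1.56],
    [-55,-3.2,1,1.56],
    [-55,-3.2,5,1.56],
    [-55,-3.2,6,1.56],
    [-55,-3.2,6,1.56],
    [-55,-3.2,6,1.56],
  ],
)

```text
time_s: 28.28
position: [508.4, -328.0, 122.5]
tcp_rot: [3.14, 0.024, 0.003]
wrist_force: [0.1, -0.2, -1.8]
finger_gap: 59.2
gripper_force: 43.6
```

Call:
arm_command(
  moves=[
    [-0.2,0,2.5,0],
    [-0.2,0,5,0],
    [-0.2,0,6.5,0],
    [-0.2,0,7,0],
    [-0.2,0,7.2,0],
    [-0.2,0,7.3,0],
    [-0.2,0,7.4,0],
    [-0.2,0,7.4,0],
  ],
)

```text
time_s: 29.28
position: [506.1, -328.3, 49.8]
tcp_rot: [-3.141, -0.023, -0.003]
wrist_force: [-2.8, 2.6, 11.0]
finger_gap: 59.3
gripper_force: 44.9
```

Call:
arm_command(
  moves=[
    [0,0,-0.1,0],
    [0,0,-0.1,0],
    [0,0,-0.1,0],
    [0,0,-4,0],
    [0,0,-9,0],
    [0,0,-14,0],
    [0,-3,-17.5,0],
    [0,-8,-17.5,-0.18],
    [0.5,-13,-17.5,-0.36],
    [1,-18,-17.5,-0.54],
    [1.5,-23,-17.5,-0.72],
    [2,-28,-17.5,-0.9],
    [3,-33,-17.5,-1.08],
    [3.9,-38,-17.5,-1.26],
    [3.9,-43,-17.5,-1.44],
    [3.9,-46.7,-17.5,-1.56],
    [3.9,-46.7,-17.5,-1.56],
    [3.9,-46.7,-17.5,-1.56],
    [3.9,-46.7,-17.5,-1.56],
  ],
  claw=7.5,
)

```text
time_s: 31.65
position: [537.7, 137.9, 222.4]
tcp_rot: [2.22, 2.222, -0.0]
wrist_force: [-1.0, 0.0, 0.4]
finger_gap: 75.2
gripper_force: 0.0
```

```bash
python3 find.py a5
```

```text
tray 521 [ 524.2 -102.7] [280.2 141.1] 5.26
crate 1116 [ 505.9 -328.5] [290.1 142.4] 0.52
[537.8 138.1 222.4] [ 0.18 -1.13  0.22]
611 536.4 284.1 22.6
1768 537.2 139.3 30.1
placed pts 1117 [ 564.7 -256.3   79.6]
```

Call:
arm_command(
  moves=[
    [0.1,0,5,0],
    [0.1,0,10,0],
    [0.1,0,14,0],
    [0.1,0,16.2,0],
    [0.1,0,17.1,0],
    [0.1,0,17.1,0],
  ],
)

```text
time_s: 32.55
position: [537.8, 140.5, 51.4]
tcp_rot: [2.217, 2.225, -0.0]
wrist_force: [0.5, 0.1, -0.1]
finger_gap: 75.2
gripper_force: 0.0
```

Call:
arm_command(
  moves=[
    [0,0,0,0],
    [0,0,0,0],
    [0,0,0,0],
    [0,0,0,0],
    [0,0,0,0],
  ],
  claw=5.0,
)

```text
time_s: 33.17
position: [538.9, 140.9, 52.7]
tcp_rot: [2.216, 2.225, 0.004]
wrist_force: [0.2, -0.8, 6.9]
finger_gap: 59.3
gripper_force: 44.1
```

Call:
arm_command(
  moves=[
    [0,0,-1,0],
    [0,0,-3,0],
    [0,0,-6,0],
    [0,0,-10,0],
    [0,0,-13,0],
    [0,0,-13,0],
    [0,0,-13,0],
    [0,0,-13,0],
  ],
)

```text
time_s: 34.17
position: [536.4, 140.5, 179.9]
tcp_rot: [-2.216, -2.225, 0.004]
wrist_force: [1.0, -0.9, -4.0]
finger_gap: 59.2
gripper_force: 45.5
```

```bash
python3 weigh.py
```

```text
[-4.01 -2.39 -3.43 -2.05] -2.968817971618737
[537.2 140.6 180.5] 34.375
```

Heavy. Tray, middle slot.

Call:
arm_command(
  moves=[
    [-4,-0.2,0,0.18],
    [-8,-0.5,0,0.36],
    [-12,-0.8,0,0.54],
    [-16,-1,0,0.72],
    [-20,-1.2,0,0.9],
    [-24.3,-1.5,0,1.08],
    [-24.3,-1.5,0,1.26],
    [-24.3,-1.5,0,1.44],
    [-24.3,-1.5,0,1.48],
    [-24.3,-1.5,4,1.48],
    [-24.3,-1.5,6,1.48],
    [-24.3,-1.5,6,1.48],
    [-24.3,-1.5,6,1.48],
  ],
)

```text
time_s: 36.0
position: [524.4, -102.8, 122.2]
tcp_rot: [3.138, 0.149, 0.003]
wrist_force: [0.7, -0.2, -3.4]
finger_gap: 59.0
gripper_force: 45.4
```

Call:
arm_command(
  moves=[
    [0,0,2.5,0],
    [0,0,5,0],
    [0,0,6.5,0],
    [0,0,7,0],
    [0,0,7.2,0],
    [0,0,7.4,0],
    [0,0,7.5,0],
    [0,0,7.5,0],
  ],
)

```text
time_s: 37.0
position: [524.4, -102.5, 47.7]
tcp_rot: [-3.137, -0.149, -0.002]
wrist_force: [-1.4, 0.5, 6.3]
finger_gap: 59.2
gripper_force: 46.5
```

Call:
arm_command(
  moves=[
    [0,0,-0.1,0],
    [0,0,-0.1,0],
    [0,0,-0.1,0],
    [0,0,-4,0],
    [0,0,-9,0],
    [0,0,-14,0],
    [0,-3,-17.5,0],
    [0.5,-7,-17.5,-0.18],
    [1,-12,-17.5,-0.36],
    [1.6,-17,-17.5,-0.54],
    [2.2,-22,-17.5,-0.72],
    [3,-27,-17.5,-0.9],
    [3.6,-32,-17.5,-1.08],
    [4.4,-36,-17.5,-1.26],
    [5.1,-40.3,-17.5,-1.44],
    [5.1,-40.3,-17.5,-1.48],
    [5.1,-40.3,-17.5,-1.48],
    [5.1,-40.3,-17.5,-1.48],
  ],
  claw=7.5,
)

```text
time_s: 39.25
position: [536.6, 301.8, 221.5]
tcp_rot: [2.22, 2.222, -0.0]
wrist_force: [-0.2, -0.1, 1.1]
finger_gap: 75.2
gripper_force: 0.0
```

```bash
python3 find.py a6
```

```text
tray 562 [ 524.1 -102.5] [280.3 140.6] 5.2
crate 1121 [ 506.4 -327.9] [290.6 142. ] 0.51
[536.5 302.  221.5] [-0.14 -0.26 -0.05]
1790 536.0 303.2 30.1
placed pts 1474 [ 555.3 -219.3   79.4]
```

Call:
arm_command(
  moves=[
    [0,0.1,5,0],
    [0,0.1,10,0],
    [0,0.1,14,0],
    [0,0.1,16.1,0],
    [0,0.1,17,0],
    [0,0.1,17,0],
  ],
)

```text
time_s: 40.15
position: [537.9, 303.8, 52.0]
tcp_rot: [2.217, 2.225, 0.002]
wrist_force: [0.2, 0.2, 0.7]
finger_gap: 75.1
gripper_force: 0.0
```

Call:
arm_command(
  moves=[
    [0,0,0,0],
    [0,0,0,0],
    [0,0,0,0],
    [0,0,0,0],
    [0,0,0,0],
  ],
  claw=5.0,
)

```text
time_s: 40.78
position: [538.6, 304.3, 53.1]
tcp_rot: [2.217, 2.226, 0.005]
wrist_force: [0.4, -0.3, 7.2]
finger_gap: 58.8
gripper_force: 43.6
```

Call:
arm_command(
  moves=[
    [0,0,-1,0],
    [0,0,-3,0],
    [0,0,-6,0],
    [0,0,-10,0],
    [0,0,-13,0],
    [0,0,-13,0],
    [0,0,-13,0],
    [0,0,-13,0],
  ],
)

```text
time_s: 41.78
position: [536.2, 303.4, 179.9]
tcp_rot: [-2.216, -2.226, 0.004]
wrist_force: [-0.3, -0.1, -1.1]
finger_gap: 59.0
gripper_force: 43.3
```

```bash
python3 weigh.py
```

```text
[-1.1  -1.63 -1.72 -0.7 ] -1.2853864031354925
[536.8 303.5 180.5] 41.975
```

Light. Crate, near slot.

Call:
arm_command(
  moves=[
    [-4,-0.7,0,0.1],
    [-9,-1.6,0,0.27],
    [-14.5,-2.6,0,0.45],
    [-20,-3.5,0,0.63],
    [-25.5,-4.5,0,0.81],
    [-31,-5.5,0,0.99],
    [-36.5,-6.5,0,1.17],
    [-42,-7.5,0,1.35],
    [-47.5,-8.4,0,1.53],
    [-53,-9.4,0,1.56],
    [-58.5,-10.4,0,1.56],
    [-63.2,-11.2,0,1.56],
    [-63.2,-11.2,0,1.56],
    [-63.2,-11.2,0,1.56],
    [-63.2,-11.2,3,1.56],
    [-63.2,-11.2,6,1.56],
    [-63.2,-11.2,6,1.56],
    [-63.2,-11.2,6,1.56],
  ],
)

```text
time_s: 44.22
position: [428.8, -328.2, 122.1]
tcp_rot: [3.141, 0.026, 0.002]
wrist_force: [0.1, -0.7, -0.9]
finger_gap: 59.2
gripper_force: 43.7
```

Call:
arm_command(
  moves=[
    [-0.2,0,2.5,0],
    [-0.2,0,5,0],
    [-0.2,0,6.5,0],
    [-0.2,0,7,0],
    [-0.2,0,7.1,0],
    [-0.2,0,7.2,0],
    [-0.2,0,7.3,0],
    [-0.2,0,7.3,0],
  ],
)

```text
time_s: 45.22
position: [426.4, -329.3, 50.1]
tcp_rot: [-3.141, -0.023, -0.003]
wrist_force: [-1.7, 2.9, 9.5]
finger_gap: 59.1
gripper_force: 45.0
```

Call:
arm_command(
  moves=[
    [0,0,-0.1,0],
    [0,0,-0.1,0],
    [0,0,-0.1,0],
    [0,0,-4,0],
    [0,0,-9,0],
    [0,0,-14,0],
    [1,-3,-17.5,0],
    [3,-8,-17.5,-0.18],
    [5,-13,-17.5,-0.36],
    [7,-18,-17.5,-0.54],
    [9,-23,-17.5,-0.72],
    [11,-28,-17.5,-0.9],
    [13,-33,-17.5,-1.08],
    [15,-38,-17.5,-1.26],
    [17,-43,-17.5,-1.44],
    [19.5,-48.5,-17.5,-1.56],
    [22.2,-54.6,-17.5,-1.56],
    [22.2,-54.6,-17.5,-1.56],
    [22.2,-54.6,-17.5,-1.56],
    [22.2,-54.6,-17.5,-1.56],
  ],
  claw=7.5,
)

```text
time_s: 47.72
position: [639.6, 218.0, 223.5]
tcp_rot: [2.22, 2.222, -0.001]
wrist_force: [-0.9, 0.3, 0.0]
finger_gap: 74.9
gripper_force: 0.0
```

```bash
python3 find.py a7
```

```text
tray 558 [ 524.2 -102.6] [280.8 141.1] 5.06
crate 1184 [ 506.1 -328.5] [290.2 143.4] 0.71
[639.6 218.1 223.7] [ 0.38 -0.04  0.16]
placed pts 1866 [ 528.1 -243.3   79.6]
```

View pics/a7.png

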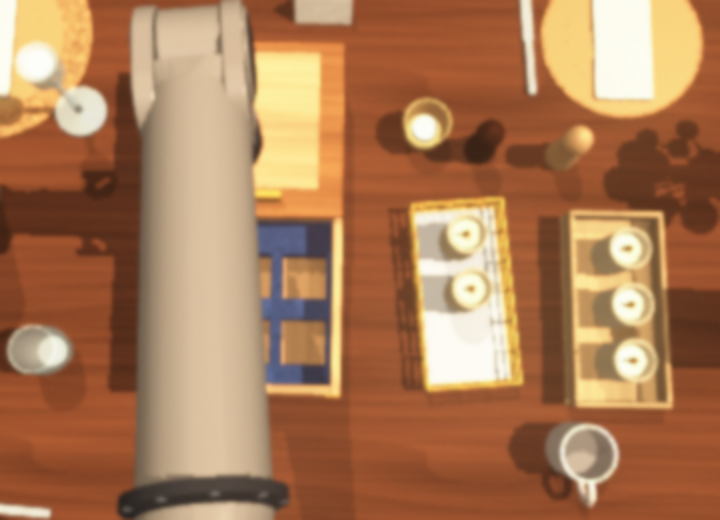

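The picture shows two candles standing on the tray at (464,236) and (470,291), and three in the crate at (630,248), (632,304) and (634,360). The wells are empty. Now I shut the lid.

Call:
arm_command(
  moves=[
    [0.1,0.1,4,0],
    [0.1,0.1,8,0],
    [0.1,0.1,10.1,0],
    [0.1,0.1,10.1,0],
  ],
  claw=4.5,
  newtons=30,
)

```text
time_s: 48.38
position: [639.7, 220.9, 121.1]
tcp_rot: [-2.217, -2.224, 0.004]
wrist_force: [0.6, 0.2, 0.3]
finger_gap: 45.0
gripper_force: 0.0
```

Call:
arm_command(
  moves=[
    [0,0,0,0],
    [0,0,0,0],
    [0,0,0,0],
    [0,0,0,0],
    [0,0,0,0],
    [0,0,0,0],
  ],
  claw=0.5,
)

```text
time_s: 49.12
position: [640.1, 221.6, 124.4]
tcp_rot: [-2.215, -2.225, -0.0]
wrist_force: [-3.3, -0.8, 5.8]
finger_gap: 10.5
gripper_force: 31.9
```

Call:
arm_command(
  moves=[
    [0,-1,0,0],
    [0,-3.5,0,0],
    [0,-7,0,0],
    [0,-10.5,0,0],
    [0,-14,0,0],
    [0,-17,0,0],
    [0,-20,0,0],
    [0,-22,0,0],
    [0,-23.3,0,0],
    [0,-24,0,0],
    [0,-24.3,0,0],
    [0,-24.5,0,0],
    [0,-24.7,0,0],
    [0,-24.9,0,0],
    [0,-24.9,0,0],
  ],
)

```text
time_s: 51.0
position: [395.1, 219.9, 124.3]
tcp_rot: [2.215, 2.223, 0.01]
wrist_force: [3.7, -3.2, 4.7]
finger_gap: 11.2
gripper_force: 31.9
```

Call:
arm_command(
  moves=[
    [0,-0.3,0,0],
    [0,-0.6,0,0],
    [0,-0.6,0,0],
    [0,-0.6,0,0],
  ],
)

```text
time_s: 51.5
position: [395.0, 219.9, 124.4]
tcp_rot: [2.21, 2.215, 0.027]
wrist_force: [20.7, -2.3, -13.8]
finger_gap: 11.4
gripper_force: 30.4
```

Call:
arm_command(
  moves=[
    [0,0.3,0,0],
    [0,0.3,0,0],
  ],
)

```text
time_s: 51.75
position: [395.0, 219.9, 124.3]
tcp_rot: [2.213, 2.219, 0.018]
wrist_force: [11.6, -2.3, -3.5]
finger_gap: 11.2
gripper_force: 31.2
```

Call:
arm_command(
  moves=[
    [0,0,0,0],
    [0,0,0,0],
    [0,0,0,0],
    [0,0,-3,0],
    [0,0,-8,0],
    [0,0,-13,0],
    [5,0,-18,0],
    [11,0,-18,0],
    [17,0,-18,0],
    [20,0,-18,0],
    [20,0,-18,0],
    [20,0,-18,0],
  ],
  claw=4,
)

```text
time_s: 53.25
position: [388.0, 419.1, 302.1]
tcp_rot: [2.218, 2.224, -0.002]
wrist_force: [1.0, 0.1, 0.7]
finger_gap: 40.1
gripper_force: 0.0
```

```bash
python3 find.py a8; python3 - <<'E'
from h import *
w=cloud(cam('top'))
p=w[180:265,225:340].reshape(-1,3); p=p[(p[:,2]>125)&(p[:,2]<145)&(p[:,0]<425)&(p[:,1]<275)]; print(p[:,0].min(),p[:,0].max(),len(p))
w=cloud(cam('wrist')).reshape(-1,3); p=w[(w[:,2]>130)&(w[:,2]<142)&(w[:,0]>350)&(w[:,0]<450)&(w[:,1]>150)&(w[:,1]<290)]; print(len(p),p[:,0].min() if len(p) else '',p[:,0].max() if len(p) else '')
E
```

```text
tray 546 [ 524.1 -102.7] [280.1 141.3] 5.37
crate 1183 [ 506.1 -328.1] [290.  142.9] 0.53
[388.3 418.8 302.4] [ 0.4  -0.26  0.65]
placed pts 1864 [ 527.9 -243.5   79.6]
391.48074070225886 403.61451352848815 180
637 387.5035186967288 399.0565690953925
```

View pics/w_a8.png

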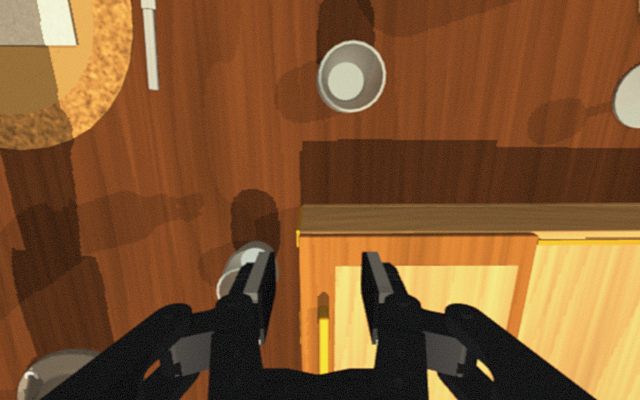

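View pics/a8.png

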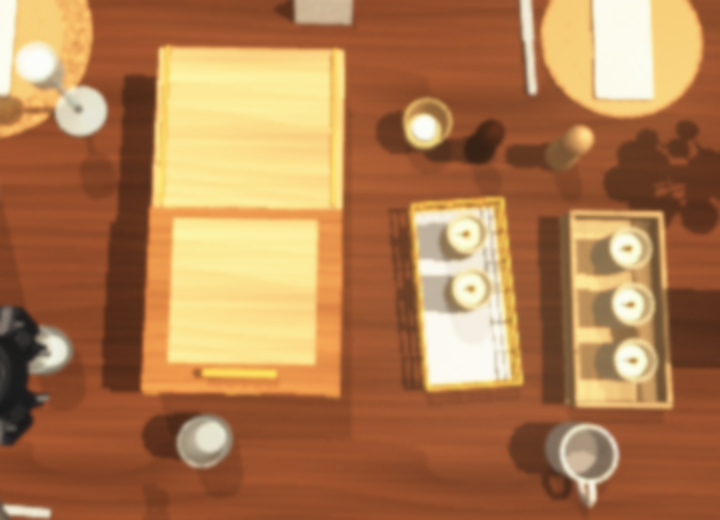

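The lid is shut: the pull sits at (237,374), and it travelled 245 mm to a firm stop. All five candles stand in place and nothing else has moved, so I'm handing in.

```bash
python3 -c "
from workcell import job
print(job.job_done())"
```

```text
the job is handed in; nothing more can be done
None
```

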